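Fit a clean filter in the bench dust box

ROBOT

A 6-joint arm with a two-finger parallel gripper is mounted at the origin on the work surface; the furniture and walls round the work are solid. World frame = base frame: x ahead of the robot, y to its left, z up, the work surface at z = 0. Lengths are in m, angles in rad, forces in N, time in s.
With the tool pointing down it reaches from about 0.35 to 0.975 m from the base axis. Payload 17.4 kg.
Tool frame: the origin (TCP) lies on the centre line of the jaws, within the pads' length; the fingertips stand 14 mm ahead of it and the grasp point (between the pads) lies 5 mm behind it; z points along the fingers, y is the line along which they close (so a half turn about z gives the same grasp; the last joint's range is limited). The gripper opens to 85 mm and grips with 20 to 120 N. Pads are 22 mm wide; open, the fingers measure 114 mm over their backs; the gripper's body (76 mm by 85 mm) begins 54 mm behind the grasp point. The pads swing forward as they close: fully open they stand 13 mm farther back than shut.
Start: joints at [1.168, 0.116, 1.442, -0, 1.584, -0.038], TCP at [0.241, 0.631, 0.245] pointing down, gripper open.
Joint ranges: [-2.83, 2.83], [-0.83, 2.19], [0.07, 2.5], [-1.14, 4.28], [0.01, 3], [-2.97, 2.97]. Speed limits (rad/s): [1.89, 1.89, 2.22, 3.14, 3.14, 3.14].

INTERFACE

Orientations are given as a unit quaternion [x, y, z, w].
In Python, from station import r gives the robot as it stands. The module is installed in compiled form; this text tells all that it offers.
- The arm moves only by the shell command python3 -m pendant 'ROWS' [FORCE]. ROWS is JSON, a list of rows, each an object with "travel": the shift along the world's x, y, z in m, a list of three; "dr": the turn, a rotation vector about the world's x, y, z in rad, a list of three; "fingers": the finger opening in m, from 0 to 0.0854. A call has 1 to 20 rows; each row shifts and turns the commanded pose from where the row before left it; what a row does not reach is not made up. A row lasts 1/8 s, in which the tool goes at most 62.5 mm and 10.7 degrees, less where a joint would pass 70% of its speed; a pose out of reach is approached as far as the arm can. A call with a gripper value outside its range is refused whole. The fingers move at their own pace and stop on an object; FORCE is the grip in N (left out, the last holds). Time passes only in rows, so rows that do not move let the fingers close. It gives the time, the measured TCP pose, the force, the opening and the grip force at its end, in the units of the state.
- r.state(): the state, without advancing time (a new reading comes with each control period).
- r.get_image(name): name is "side" or "top" or "wrist"; returns the picture (384x512x3 uint8, red, green, blue); there is no depth.
- r.camera_info(name): a dict with "fx", "fy", "cx", "cy" (pixels), "k1" (the pictures are not rectified: a ray, as slopes to the right and down, at radius r is drawn at 1 + k1 r^2 times it, then the intrinsics apply), "xyz" and "orientation" of the camera in the world. Camera axes: x right, y down, z forward; pixel columns grow to the right and rows downward; lengths in m; the calibration is good to about 2 mm. A picture is of the moment at which its call begins: read the wrist's pose just before it. camera_info takes no time and is no camera call; for the wrist camera it gives the pose at the moment of the call.
- r.close_job(): hands the job in; it is judged then, once.
The state is a dict: "time_s": time; "joint_positions": joint angles; "joint_vel": joint speeds; "joint_efforts": joint torques, N m; "position": TCP position; "tool_rot": TCP orientation; "ft_force": force on the tool from outside, world axes, zero at the start; "wrist_torque": the same for the moment, N m; "gripper_width": opening from 0.0 (shut) to 1.0 (fully open); "grasp_force": force on a finger pad.
Only numpy, scipy, OpenCV 4.12 (cv2) and the standard library are available. Lean on these libraries where they do the work, as an engineer would, in place of code of your own. Each camera call takes 0.05 s, during which the arm holds its last target. There are 200 camera calls.

TASK

The dust box on the bench needs its clean filter. Put the point of the hook through the finger hole in the tray's front, draw the filter tray right out with it, and lay the hook down on the bench. Then lower the filter flat into its seat in the tray and push the tray fully home, without disturbing the star tile, the cross tile or the tea glass.

Things in the scene. Friction and masses are not known exactly. Their poses are not given: they have to be found in the camera images.
- finger_hole (a point): Centre of the round finger hole, 34 mm across, on the outer face of the dust box's tray front; moves with the tray. x points level into the box, y level across the front, z up. The front is 6 mm thick, 120 mm wide, 46 mm below and 25 mm above this point; with the tray home it is flush with the box, whose top is 34 mm above. Behind it a clear well 20 mm deep (x 6 to 26 mm), 42 mm down to the floor.
- tray (a joint): How far the tray is drawn out of the dust box (grey box, 180 deep, 140 wide, 153 mm high, slotted top, fixed to the bench): 0 home, 0.124 m right out against its stop. It slides along the hole's -x, needs 3 to 5 N and stays where it is left. At the start it is home or up to 8 mm out. The bench for 100 mm before the drawn-out tray is clear once the hook is lifted.
- seat (a point): Centre of the tray's filter seat, on its floor, 75 mm behind the outer face of the tray front; same axes as finger_hole, moves with the tray. The seat is 82 mm along x and 88 mm along y, with 13 mm walls flared outward above that to 19 mm. Only with the tray right out is it wholly outside the box.
- hook: Draw hook, 160 mm, 0.1 to 0.2 kg: wooden handle 90 x 26 x 32 mm (x, y, z), from whose front end, at x +45, a 6 mm steel rod runs along +x, 22 mm above the underside, to x 115 mm and there bends straight down. Origin: centre of the handle's underside; z up. It lies on that flat underside, point down. Grip across y, near x +30 mm, 22 mm up.
- hook_tip (a point): Lowest end of the hook's bent point, 115 mm ahead of the hook's origin along its x and 3 mm above its underside; the point hangs 16 mm below the rod and is 6 mm thick. The rod's top is 22 mm above this point.
- filter: Clean panel filter, 74 x 80 x 20 mm (x, y, z), 0.13 to 0.25 kg: bright frame, white pleats and a steel lifting bar over it along x, 12 mm wide and 12 mm high, centre 40 mm above the underside, 14 mm clear above the frame. Origin: centre of the underside; z up. It lies flat on the bench and fits the seat either way round, its x along the seat's x. Lift it by the bar's middle.
- star_tile: White eight-pointed star tile, 69 x 69 x 12 mm, lying loose on the bench; leave it. Origin: centre of its underside.
- cross_tile: White cross-shaped tile, 69 x 68 x 12 mm, lying loose on the bench, partly under the tray's path; leave it. Origin: centre of its underside.
- tea_glass: Small waisted tea glass, 61 mm across, 85 mm high, standing on the bench near the stone block; leave it standing. Origin: centre of its foot.

How it is judged:
By the outcome, as a careful person would: the job done as asked, in the order asked, and still so for the second after the job is handed in, with the robot touching nothing.
It also fails if it takes over 64 s, if anything falls off the work surface, if the arm or the gripper's body presses on something with over 40 N, if the wrist force passes 120 N, or if a joint passes its speed limit or range.

## Working session

There is one attempt and no reset: what is moved stays moved. The work goes in short steps, Python scripts to look and compute and a shell command to move; the robot and the scene stay as the last step left them, time stands still between calls to the robot, and variables do not carry over. Pictures are saved under pics/ and viewed, at most 10 in all, crops included, and the job is handed in when it is done.

```bash
mkdir -p pics
cat > h.py <<'E'
from station import r
import numpy as np, cv2
from scipy.spatial.transform import Rotation as R
def snap(n,f):
    i=r.camera_info(n); im=r.get_image(n); cv2.imwrite('pics/'+f+'.png',im[:,:,::-1]); np.save('pics/'+f+'.npy',im)
    import json; json.dump({k:(np.asarray(v).tolist()) for k,v in i.items()},open('pics/'+f+'.json','w')); return im
def load(f):
    import json; return np.load('pics/'+f+'.npy'),json.load(open('pics/'+f+'.json'))
def K(i): return np.array([[i['fx'],0,i['cx']],[0,i['fy'],i['cy']],[0,0,1.]]),np.array([i['k1'],0,0,0,0.])
def rot(i):
    return R.from_quat(i['orientation']).as_matrix()
def plane(i,px,z):
    k,d=K(i); u=cv2.undistortPoints(np.array(px,float).reshape(-1,1,2),k,d)[:,0]
    v=np.c_[u,np.ones(len(u))]@rot(i).T; c=np.array(i['xyz']); return c+v*((z-c[2])/v[:,2:3])
def proj(i,P):
    k,d=K(i); Rm=rot(i).T; c=np.array(i['xyz'])
    return cv2.projectPoints(np.array(P,float).reshape(-1,1,3),cv2.Rodrigues(Rm)[0],-Rm@c,k,d)[0][:,0]
E
python3 - <<'E'
from h import *
for n in('side','top','wrist'):
    snap(n,n+'0'); print(n,r.camera_info(n))
print(r.state())
a=[cv2.imread(f'pics/{n}0.png') for n in('side','top','wrist')]
E
```

```text
side {'fx': 456.4670934376765, 'fy': 456.4670934376765, 'cx': 253.1942807336902, 'cy': 183.74288690371182, 'k1': 0.03317846751553663, 'xyz': array([0.4128207 , 0.85965969, 0.47159535]), 'orientation': array([-0.08716908,  0.83977629, -0.53337941,  0.05180479])}
top {'fx': 423.28749599105043, 'fy': 423.28749599105043, 'cx': 249.65365479518135, 'cy': 185.82947670514145, 'k1': 0.018804697094899788, 'xyz': array([0.46680381, 0.05692078, 1.03820944]), 'orientation': array([ 0.70908308, -0.7032071 ,  0.04460811, -0.02666601])}
wrist {'fx': 339.79017752352485, 'fy': 339.79017752352485, 'cx': 256.2505738204803, 'cy': 186.79976336251892, 'k1': 0.02098679345477913, 'xyz': array([0.16819169, 0.65811251, 0.3727454 ]), 'orientation': array([0.81383535, 0.56017242, 0.08672068, 0.12790003])}
{'time_s': 0.15, 'joint_positions': array([ 1.16819317e+00,  1.16378706e-01,  1.44210760e+00, -3.53277556e-05,
        1.58397044e+00, -3.77854174e-02]), 'joint_vel': array([ 1.65168345e-03, -8.90908914e-04, -3.10003443e-03, -1.14983095e-03,
       -6.18407259e-05,  3.16602820e-05]), 'joint_efforts': array([ 1.05664432e-03, -7.32506132e+01, -6.32849407e+01,  4.78472157e-05,
        5.01778486e-03, -2.89842706e-05]), 'position': array([0.24078585, 0.630461  , 0.24473241]), 'tool_rot': array([ 1.81399209e-01,  9.83409447e-01, -4.25470484e-04, -7.71308102e-05]), 'ft_force': array([0.74854104, 0.58305947, 0.11838124]), 'wrist_torque': array([-0.00304741,  0.03583053,  0.01091125]), 'grasp_force': 0.0, 'gripper_width': 1.0011226145805823}
```

View pics/top0.png

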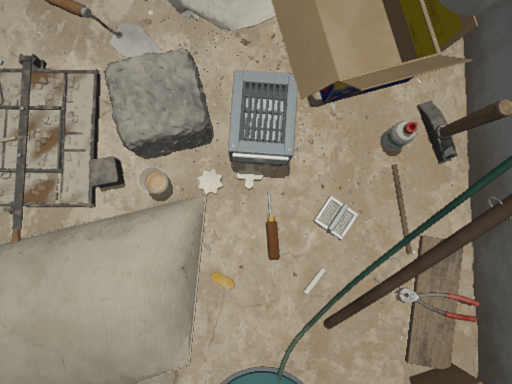

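View pics/side0.png

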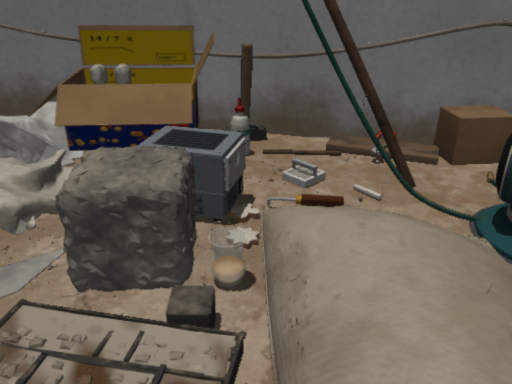

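Top: box (263,115), hook (270,228), filter (337,217), star (209,181), cross (250,178), glass (155,180). Side: tray front faces right, hook at (305,200), filter (303,174).

Run:
```python
from h import *
im,i=load('top0')
c=cv2.resize(im[60:265,190:370],None,fx=2.9,fy=2.9,interpolation=cv2.INTER_CUBIC)
s,_=load('side0'); d=cv2.resize(s[110:250,190:270],None,fx=3.2,fy=4.2)[:594]
d=cv2.resize(s[120:230,190:270],None,fx=3.4,fy=3.4,interpolation=cv2.INTER_CUBIC)
o=np.zeros((max(c.shape[0],d.shape[0]),c.shape[1]+d.shape[1],3),np.uint8);o[:c.shape[0],:c.shape[1]]=c;o[:d.shape[0],c.shape[1]:]=d
print(o.shape,c.shape);cv2.imwrite('pics/crop1.png',o[:,:,::-1])
for n,z in (((232,151),.153),((292,155),.153),((235,72),.153),((296,73),.153),((272,240),.02),((268,195),.01),((337,217),.02),((209,181),.012),((250,178),.012),((155,180),.08),((205,195),.1),((190,365),.1)):
    print(n,plane(i,[n],z)[0].round(3))
```

```text
(594, 794, 3) (594, 522, 3)
(232, 151) [0.63  0.073 0.153]
(292, 155) [ 0.623 -0.055  0.153]
(235, 72) [0.803 0.068 0.153]
(296, 73) [ 0.803 -0.064  0.153]
(272, 240) [ 0.44  -0.023  0.02 ]
(268, 195) [ 0.549 -0.014  0.01 ]
(337, 217) [ 0.496 -0.18   0.02 ]
(209, 181) [0.582 0.13  0.012]
(250, 178) [0.59  0.03  0.012]
(155, 180) [0.575 0.247 0.08 ]
(205, 195) [0.54  0.132 0.1  ]
(190, 365) [0.178 0.157 0.1  ]
```

View pics/crop1.png

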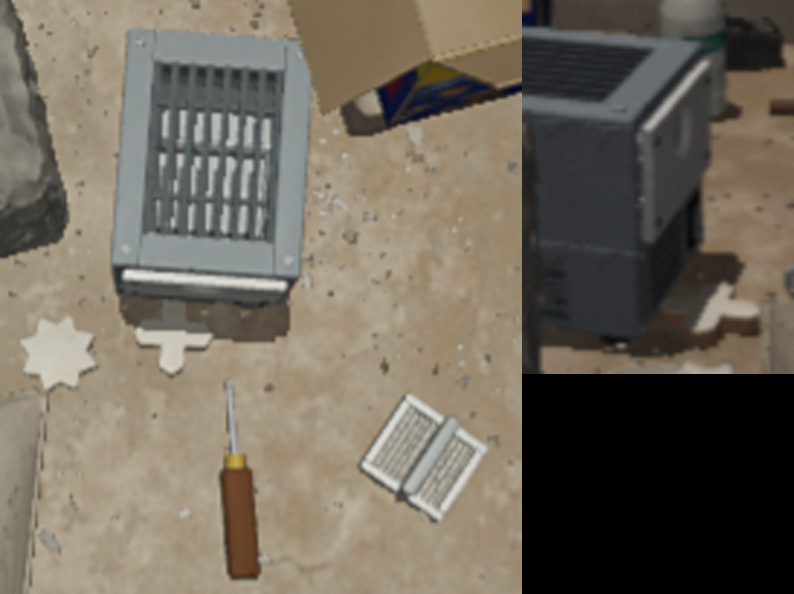

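```bash
python3 -m pendant '[{"travel":[0.01,-0.04,0.03]},{"travel":[0.012,-0.048,0.03],"dr":[0,0,0.1]},{"travel":[0.012,-0.048,0.015],"dr":[0,0,0.1]},{"travel":[0.012,-0.048,0],"dr":[0,0,0.1]},{"travel":[0.012,-0.048,0],"dr":[0,0,0.1]},{"travel":[0.012,-0.048,0],"dr":[0,0,0.05]},{"travel":[0.012,-0.048,0]},{"travel":[0.012,-0.048,0]},{"travel":[0.012,-0.048,0]},{"travel":[0.012,-0.048,0]},{"travel":[0.012,-0.048,0]},{"travel":[0.012,-0.048,0]},{"travel":[0.012,-0.048,0]},{"travel":[0.012,-0.048,0]},{},{},{}]'
python3 - <<'E'
from h import *
snap('wrist','w1'); print(r.state()['position'],r.camera_info('wrist'),r.state()['joint_positions'])
im,i=load('w1');cv2.imwrite('pics/w1b.png',cv2.resize(im,(800,600))[:,:,::-1])
E
```

```text
[0.24077999 0.63047219 0.24482262] {'fx': 339.79017752352485, 'fy': 339.79017752352485, 'cx': 256.2505738204803, 'cy': 186.79976336251892, 'k1': 0.02098679345477913, 'xyz': array([0.16819416, 0.65811858, 0.37285973]), 'orientation': array([0.81384276, 0.56016087, 0.08679534, 0.12785279])} [ 1.16818814e+00  1.16317794e-01  1.44202851e+00  1.24682451e-05
  1.58401846e+00 -3.77964010e-02]schema error: expected keys travel, dr, fingers
```

View pics/w1b.png

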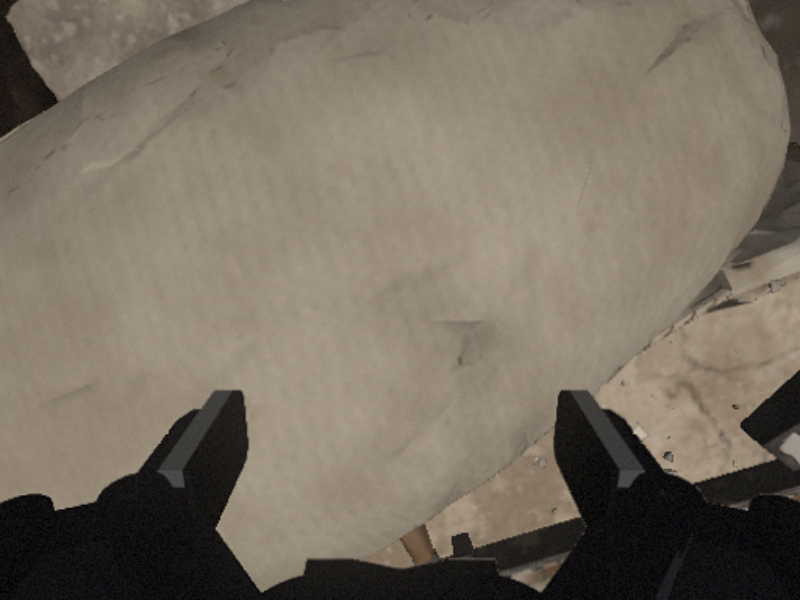

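The picture only showed the sandbag: the move was refused because every row needs all three keys. Resending.

```bash
python3 -m pendant '[{"travel":[0.01,-0.04,0.03],"dr":[0,0,0],"fingers":0.085},{"travel":[0.016,-0.048,0.03],"dr":[0,0,0.1],"fingers":0.085},{"travel":[0.018,-0.05,0.025],"dr":[0,0,0.1],"fingers":0.085},{"travel":[0.018,-0.05,0],"dr":[0,0,0.1],"fingers":0.085},{"travel":[0.018,-0.05,0],"dr":[0,0,0.1],"fingers":0.085},{"travel":[0.018,-0.05,0],"dr":[0,0,0],"fingers":0.085},{"travel":[0.018,-0.05,0],"dr":[0,0,0],"fingers":0.085},{"travel":[0.018,-0.05,0],"dr":[0,0,0],"fingers":0.085},{"travel":[0.018,-0.05,0],"dr":[0,0,0],"fingers":0.085},{"travel":[0.018,-0.05,0],"dr":[0,0,0],"fingers":0.085},{"travel":[0.018,-0.05,0],"dr":[0,0,0],"fingers":0.085},{"travel":[0.018,-0.05,0],"dr":[0,0,0],"fingers":0.085},{"travel":[0.018,-0.05,0],"dr":[0,0,0],"fingers":0.085},{"travel":[0.018,-0.042,0],"dr":[0,0,0],"fingers":0.085},{"travel":[0,0,0],"dr":[0,0,0],"fingers":0.085},{"travel":[0,0,0],"dr":[0,0,0],"fingers":0.085},{"travel":[0,0,0],"dr":[0,0,0],"fingers":0.085}]'
python3 - <<'E'
from h import *
snap('wrist','w2'); print(r.state()['position'],r.camera_info('wrist'),r.state()['joint_positions'])
im,i=load('w2');cv2.imwrite('pics/w2b.png',cv2.resize(im,(800,600))[:,:,::-1])
E
```

```text
time_s: 2.33
position: [0.4826, -0.0485, 0.3305]
tool_rot: [-0.018, 1.0, 0.0, 0.0]
ft_force: [0.3, 0.8, 1.0]
gripper_width: 0.995
grasp_force: 0.0
[ 0.48258833 -0.04850072  0.33055401] {'fx': 339.79017752352485, 'fy': 339.79017752352485, 'cx': 256.2505738204803, 'cy': 186.79976336251892, 'k1': 0.02098679345477913, 'xyz': array([ 0.40481713, -0.05175491,  0.45850581]), 'orientation': array([0.68589208, 0.71110076, 0.11088231, 0.10767023])} [-1.52801206e-01 -3.10949658e-01  1.70169407e+00  6.57966622e-05
  1.75030721e+00 -1.76016932e+00]
```

View pics/w2b.png

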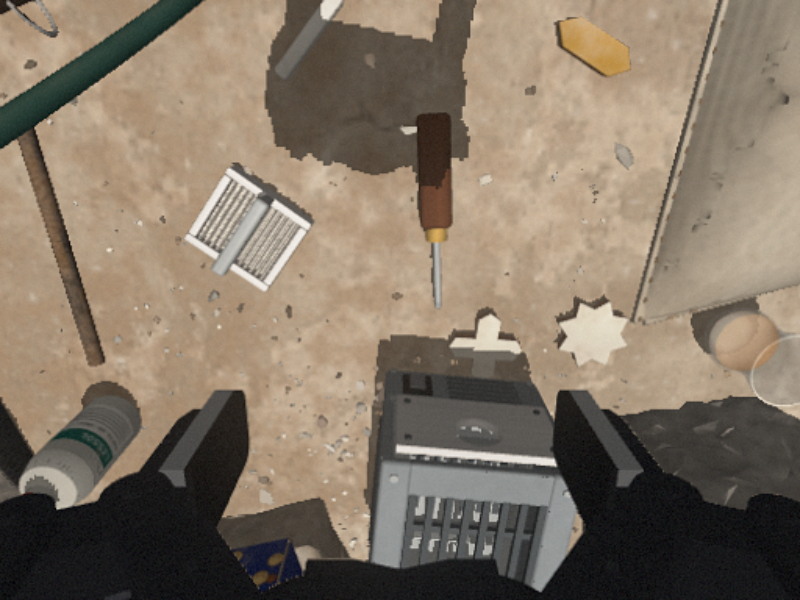

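Wrist view (800 px scale): hook handle (434,170), rod end (437,305), front's hole (478,430), front top edge (397,445)-(555,458), filter corners (230,167),(311,222),(265,290),(187,238).

Run:
```python
from h import *
im,i=load('w2'); hsv=cv2.cvtColor(im,cv2.COLOR_RGB2HSV)
def p(l,z): return plane(i,np.array(l)*.64,z)
def show(n,P): print(n,P.round(4).tolist())
e=p([(397,445),(555,458)],.144);show('edge',e); d=e[1]-e[0];print('box yaw',np.degrees(np.arctan2(-d[0],d[1])))
show('hole',p([(478,430)],.119))
show('tophole bounds',p([(455,430),(500,432)],.119))
# box top corners
show('boxtop',p([(379,462),(577,473)],.153))
show('rod',p([(436,245),(437,302)],.022))
show('handle',p([(418,117),(449,117),(418,228),(452,228)],.032))
f=p([(230,167),(311,222),(265,290),(187,238)],.02);show('filter',f);print(f.mean(0),np.linalg.norm(np.diff(f,axis=0),axis=1))
show('bar',p([(265,200),(220,270)],.046))
# refined masks: filter
m=cv2.inRange(hsv,(0,0,150),(180,60,255)); m[:, :100]=0
m=cv2.morphologyEx(m,cv2.MORPH_CLOSE,np.ones((9,9)))
for c in cv2.findContours(m,cv2.RETR_EXTERNAL,cv2.CHAIN_APPROX_NONE)[0]:
    if cv2.contourArea(c)>150:
        b=cv2.minAreaRect(c); print((np.array(b[0])/.64).round(),np.array(b[1]).round(),cv2.contourArea(c)); 
        P=plane(i,cv2.boxPoints(b),.02); print(P.mean(0).round(4),np.degrees(np.arctan2(*(P[1]-P[0])[1::-1])).round(1),np.degrees(np.arctan2(*(P[2]-P[1])[1::-1])).round(1))
m=cv2.inRange(hsv,(0,110,20),(14,255,140)); m[:60]=0;m[160:]=0;m[:,:240]=0;m[:,310:]=0
ys,xs=np.nonzero(m);print(len(xs),xs.min()/.64,xs.max()/.64,ys.min()/.64,ys.max()/.64)
```

```text
edge [[0.6156, -0.0468, 0.144], [0.6217, 0.0622, 0.144]]
box yaw -3.220549442819891
hole [[0.6175, 0.0123, 0.119]]
tophole bounds [[0.6181, -0.0045, 0.119], [0.6186, 0.0285, 0.119]]
boxtop [[0.6232, -0.0586, 0.153], [0.6266, 0.0751, 0.153]]
rod [[0.5023, -0.0188, 0.022], [0.5528, -0.0151, 0.022]]
handle [[0.4013, -0.0389, 0.032], [0.4004, -0.0153, 0.032], [0.4865, -0.0349, 0.032], [0.4855, -0.0074, 0.032]]
filter [[0.4449, -0.1879, 0.02], [0.487, -0.1236, 0.02], [0.5478, -0.1643, 0.02], [0.5044, -0.2274, 0.02]]
[ 0.49603922 -0.17580467  0.02      ] [0.0768489  0.07317162 0.07661743]
bar [[0.4663, -0.1545, 0.046], [0.5238, -0.1929, 0.046]]
[460. 510.] [155.  84.] 6308.5
[0.7735 0.0213 0.02  ] 172.5 81.7
[485. 332.] [56. 24.] 569.0
[0.5805 0.0294 0.02  ] 179.3 87.4
[383. 323.] [19. 43.] 381.0
[ 0.5745 -0.0612  0.02  ] 98.4 8.2
[432. 270.] [42. 45.] 1113.5
[ 0.5253 -0.021   0.02  ] 134.1 43.8
[339. 260.] [28. 27.] 454.0
[ 0.5191 -0.1005  0.02  ] 170.6 82.9
[323. 178.] [25. 26.] 477.5
[ 0.451  -0.1136  0.02  ] 178.8 92.1
[284. 312.] [244.  79.] 7542.0
[ 0.5843 -0.1421  0.02  ] 115.9 25.0
[625. 209.] [267. 222.] 32259.5
[0.4881 0.1366 0.02  ] 91.6 15.0
[396.  19.] [20. 39.] 326.0
[ 0.3334 -0.0579  0.02  ] 107.1 21.7
[257.  33.] [23. 47.] 407.0
[ 0.3469 -0.1615  0.02  ] 161.9 80.0
1269 415.625 450.0 112.5 228.125
```

```bash
python3 -m pendant '[{"travel":[-0.006,0.014,-0.05],"dr":[0,0,0.036],"fingers":0.085},{"travel":[-0.0055,0.013,-0.05],"dr":[0,0,0],"fingers":0.085},{"travel":[0,0,-0.05],"dr":[0,0,0],"fingers":0.085},{"travel":[0,0,-0.05],"dr":[0,0,0],"fingers":0.085},{"travel":[0,0,-0.05],"dr":[0,0,0],"fingers":0.085},{"travel":[0,0,-0.04],"dr":[0,0,0],"fingers":0.07},{"travel":[0,0,-0.021],"dr":[0,0,0],"fingers":0.06},{"travel":[0,0,0],"dr":[0,0,0],"fingers":0.05},{"travel":[0,0,0],"dr":[0,0,0],"fingers":0.02},{"travel":[0,0,0],"dr":[0,0,0],"fingers":0.0},{"travel":[0,0,0],"dr":[0,0,0],"fingers":0.0},{"travel":[0,0,0],"dr":[0,0,0],"fingers":0.0},{"travel":[0,0,0],"dr":[0,0,0],"fingers":0.0}]' 70
```

```text
time_s: 4.0
position: [0.4722, -0.0223, 0.021]
tool_rot: [-0.036, 0.999, 0.0, 0.001]
ft_force: [-1.9, 1.7, 7.4]
gripper_width: 0.288
grasp_force: 69.6
```

```bash
python3 -m pendant '[{"travel":[0,0,0.03],"dr":[0,0,0],"fingers":0.0},{"travel":[0.005,0.01,0.04],"dr":[0,0,-0.04],"fingers":0.0},{"travel":[0.01,0.015,0.035],"dr":[0,0,-0.047],"fingers":0.0},{"travel":[0.012,0.015,0],"dr":[0,0,-0.04],"fingers":0.0},{"travel":[0,0,0],"dr":[0,0,0],"fingers":0.0},{"travel":[0,0,0],"dr":[0,0,0],"fingers":0.0}]'
python3 - <<'E'
from h import *
snap('top','t3');snap('side','s3');print(r.state()['position'],r.state()['tool_rot'],r.state()['ft_force'])
a,i=load('top3') if 0 else load('t3'); b,j=load('s3')
A=cv2.resize(a[140:200,225:305],None,fx=5,fy=5,interpolation=cv2.INTER_CUBIC);B=cv2.resize(b[130:220,205:285],None,fx=5,fy=5,interpolation=cv2.INTER_CUBIC)
o=np.zeros((450,800,3),np.uint8);o[:300,:400]=A;o[:450,400:]=B;cv2.imwrite('pics/c3.png',o[:,:,::-1])
E
```

```text
time_s: 4.75
position: [0.4979, 0.0174, 0.1242]
tool_rot: [0.027, 1.0, -0.0, -0.0]
ft_force: [-0.2, 0.8, -1.3]
gripper_width: 0.29
grasp_force: 69.0
[0.49791554 0.01720496 0.12410353] [ 2.78485602e-02  9.99612128e-01 -7.51493067e-05 -2.14777620e-04] [ 1.08730996  0.06004158 -1.79909051]
```

View pics/c3.png

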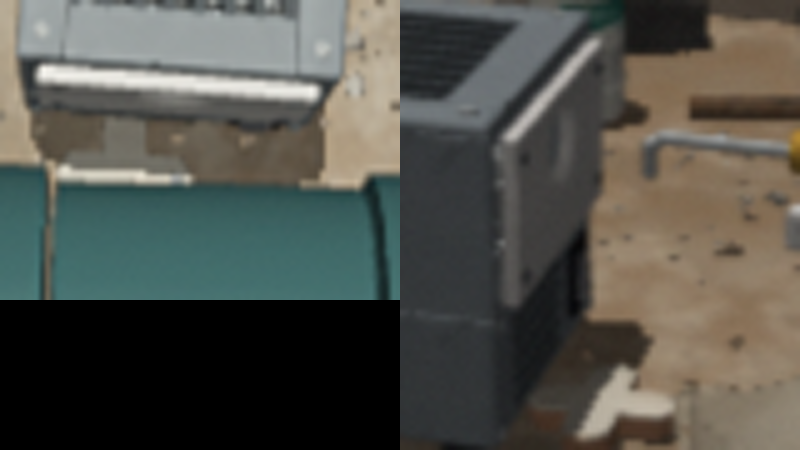

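Side view: hook point's lower end at crop (652,178) = px (255.4,165.6), rod end (257,156.6); hole at (237.8,160). Top view is hidden by the arm. Compare with predictions.

Run:
```python
from h import *
_,i=load('s3')
P=np.array([.4979+.0837,.0172-.0037,.106])
print('tip',proj(i,[P,P+[0,0,.019],P+[.005,0,0],P+[0,.01,0]]),'rod z top etc; hole',proj(i,[[.618,.0118,.119],[.621,.0622,.144],[.615,-.0468,.144]]))
# ferrule front / handle front end
```

```text
tip [[254.72945673 165.99118467]
 [254.798797   157.38041395]
 [252.34285968 165.78626524]
 [253.75157952 167.86814038]] rod z top etc; hole [[237.59477351 158.36068481]
 [229.93772875 155.78480552]
 [245.18850261 137.63868219]]
```

```bash
python3 -m pendant '[{"travel":[0.015,-0.001,0.001],"dr":[0,0,0],"fingers":0.0},{"travel":[0.015,-0.001,0],"dr":[0,0,0],"fingers":0.0},{"travel":[0.013,-0.0005,0],"dr":[0,0,0],"fingers":0.0},{"travel":[0.01,0,0],"dr":[0,0,0],"fingers":0.0},{"travel":[0,0,0],"dr":[0,0,0],"fingers":0.0},{"travel":[0,0,0],"dr":[0,0,0],"fingers":0.0}]'
```

```text
time_s: 5.6
position: [0.5511, 0.0151, 0.1252]
tool_rot: [0.028, 1.0, -0.0, -0.0]
ft_force: [-0.2, 0.6, -1.3]
gripper_width: 0.291
grasp_force: 69.0
```

No contact force, so the point is through. Lower it and draw slowly.

```bash
python3 -m pendant '[{"travel":[0,0,-0.008],"dr":[0,0,0],"fingers":0.0},{"travel":[0,0,-0.007],"dr":[0,0,0],"fingers":0.0},{"travel":[0,0,0],"dr":[0,0,0],"fingers":0.0},{"travel":[-0.01,0.0006,0],"dr":[0,0,0],"fingers":0.0},{"travel":[-0.01,0.0006,0],"dr":[0,0,0],"fingers":0.0},{"travel":[-0.01,0.0006,0],"dr":[0,0,0],"fingers":0.0},{"travel":[0,0,0],"dr":[0,0,0],"fingers":0.0}]'
```

```text
time_s: 6.48
position: [0.5206, 0.017, 0.1106]
tool_rot: [0.028, 1.0, 0.0, 0.0]
ft_force: [-0.1, -0.1, -1.4]
gripper_width: 0.289
grasp_force: 69.1
```

```bash
python3 -m pendant '[{"travel":[-0.012,0.0007,0],"dr":[0,0,0],"fingers":0.0},{"travel":[-0.012,0.0007,0],"dr":[0,0,0],"fingers":0.0},{"travel":[-0.012,0.0007,0],"dr":[0,0,0],"fingers":0.0}]'
python3 - <<'E'
from h import *
snap('side','s4')
b,j=load('s4')
cv2.imwrite('pics/c4.png',cv2.resize(b[110:230,180:340],None,fx=5,fy=5,interpolation=cv2.INTER_CUBIC)[:,:,::-1])
E
```

```text
time_s: 6.85
position: [0.4846, 0.0191, 0.1105]
tool_rot: [0.028, 1.0, 0.0, 0.0]
ft_force: [2.9, 0.3, -1.4]
gripper_width: 0.292
grasp_force: 69.0
```

View pics/c4.png

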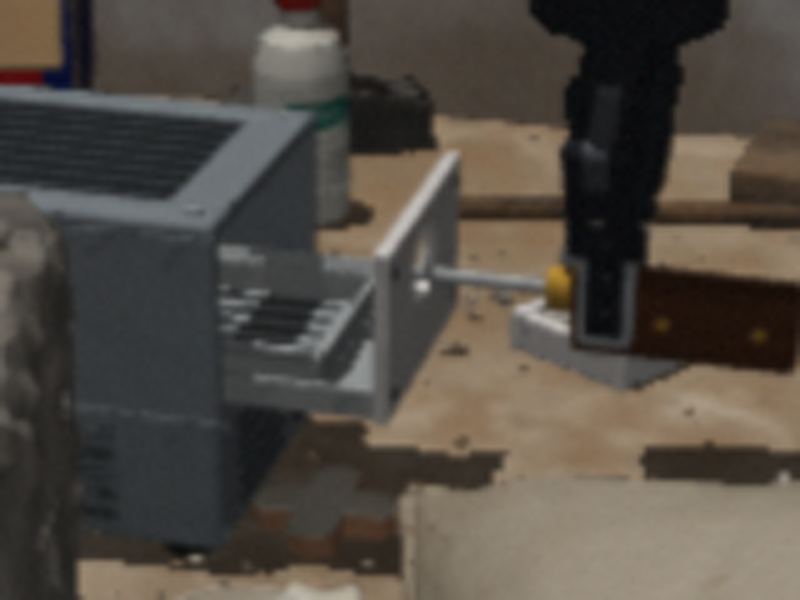

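The tray follows the hook (front at about (418,285) in the crop, rod through the hole). Keep drawing.

```bash
python3 -m pendant '[{"travel":[-0.012,0.0007,0],"dr":[0,0,0],"fingers":0.0},{"travel":[-0.012,0.0007,0],"dr":[0,0,0],"fingers":0.0},{"travel":[-0.012,0.0007,0],"dr":[0,0,0],"fingers":0.0},{"travel":[-0.01,0.0006,0],"dr":[0,0,0],"fingers":0.0},{"travel":[-0.005,0.0003,0],"dr":[0,0,0],"fingers":0.0},{"travel":[-0.003,0.0002,0],"dr":[0,0,0],"fingers":0.0},{"travel":[-0.002,0.0001,0],"dr":[0,0,0],"fingers":0.0}]'
```

```text
time_s: 7.78
position: [0.4292, 0.0223, 0.1103]
tool_rot: [0.028, 1.0, -0.0, -0.0]
ft_force: [3.1, 1.1, -2.8]
gripper_width: 0.292
grasp_force: 69.0
```

```bash
python3 -m pendant '[{"travel":[-0.002,0.0001,0],"dr":[0,0,0],"fingers":0.0},{"travel":[-0.002,0.0001,0],"dr":[0,0,0],"fingers":0.0}]';python3 -m pendant '[{"travel":[-0.002,0.0001,0],"dr":[0,0,0],"fingers":0.0}]'
```

```text
time_s: 8.02
position: [0.4263, 0.0224, 0.1106]
tool_rot: [0.028, 1.0, -0.0, 0.002]
ft_force: [23.4, -0.6, -10.1]
gripper_width: 0.291
grasp_force: 69.0
time_s: 8.15
position: [0.426, 0.0224, 0.111]
tool_rot: [0.028, 1.0, -0.0, 0.004]
ft_force: [45.6, -1.2, -18.3]
gripper_width: 0.288
grasp_force: 69.5
```

```bash
python3 -m pendant '[{"travel":[0.007,0,0],"dr":[0,0,0],"fingers":0.0},{"travel":[0.004,0,0],"dr":[0,0,0],"fingers":0.0},{"travel":[0,0,0.008],"dr":[0,0,0],"fingers":0.0},{"travel":[0,0,0.007],"dr":[0,0,0],"fingers":0.0},{"travel":[0,0,0],"dr":[0,0,0],"fingers":0.0}]';python3 - <<'E'
from h import *
snap('side','s5')
b,j=load('s5')
cv2.imwrite('pics/c5.png',cv2.resize(b[110:230,190:350],None,fx=5,fy=5,interpolation=cv2.INTER_CUBIC)[:,:,::-1])
E
```

```text
time_s: 8.78
position: [0.4345, 0.0226, 0.1262]
tool_rot: [0.028, 1.0, 0.0, 0.001]
ft_force: [-0.1, 0.1, -1.4]
gripper_width: 0.29
grasp_force: 71.7
```

View pics/c5.png

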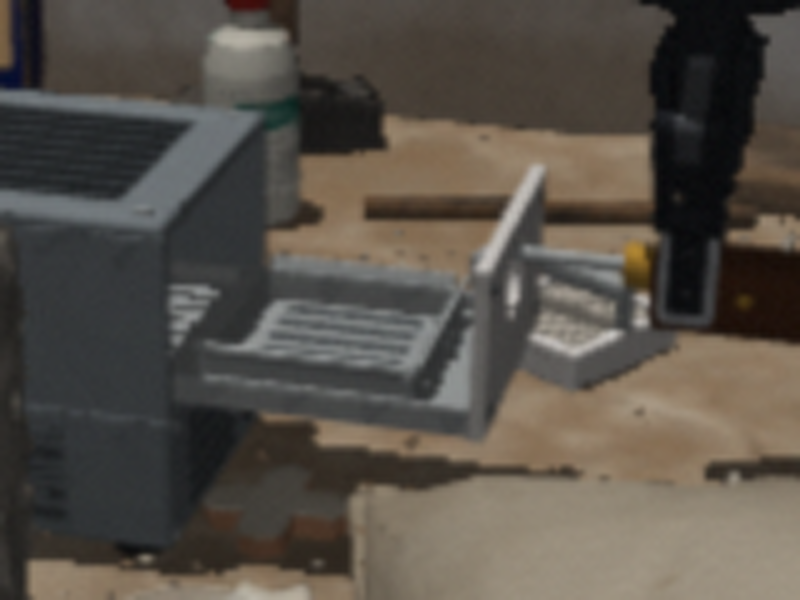

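Tray fully out with its empty seat visible; rod in the upper half of the hole, no force. Withdraw and lay the hook down to the right of the tray.

```bash
python3 -m pendant '[{"travel":[-0.012,0.0007,0],"dr":[0,0,0],"fingers":0.0},{"travel":[-0.015,0.0008,0],"dr":[0,0,0],"fingers":0.0},{"travel":[-0.015,0.0008,0],"dr":[0,0,0],"fingers":0.0},{"travel":[-0.013,0.0007,0],"dr":[0,0,0],"fingers":0.0},{"travel":[0,0,0],"dr":[0,0,0],"fingers":0.0}]'
```

```text
time_s: 9.45
position: [0.3787, 0.0256, 0.1254]
tool_rot: [0.028, 1.0, -0.0, 0.0]
ft_force: [0.4, -0.2, -0.3]
gripper_width: 0.291
grasp_force: 71.7
```

```bash
python3 -m pendant '[{"travel":[0,-0.03,0],"dr":[0,0,0],"fingers":0.0},{"travel":[0,-0.04,-0.02],"dr":[0,0,0],"fingers":0.0},{"travel":[0.01,-0.036,-0.03],"dr":[0,0,0],"fingers":0.0},{"travel":[0.011,0,-0.03],"dr":[0,0,0],"fingers":0.0},{"travel":[0,0,-0.014],"dr":[0,0,0],"fingers":0.0},{"travel":[0,0,-0.006],"dr":[0,0,0],"fingers":0.0},{"travel":[0,0,-0.003],"dr":[0,0,0],"fingers":0.0},{"travel":[0,0,0],"dr":[0,0,0],"fingers":0.0}]'
```

```text
time_s: 10.45
position: [0.4006, -0.0802, 0.023]
tool_rot: [0.028, 1.0, -0.0, 0.001]
ft_force: [1.0, -0.2, -2.1]
gripper_width: 0.291
grasp_force: 71.7
```

```bash
python3 -m pendant '[{"travel":[0,0,-0.002],"dr":[0,0,0],"fingers":0.0},{"travel":[0,0,0],"dr":[0,0,0],"fingers":0.01},{"travel":[0,0,0],"dr":[0,0,0],"fingers":0.04},{"travel":[0,0,0],"dr":[0,0,0],"fingers":0.06},{"travel":[0,0,0],"dr":[0,0,0],"fingers":0.06},{"travel":[0,0,0.03],"dr":[0,0,0],"fingers":0.06},{"travel":[0,0,0.05],"dr":[0,0,0],"fingers":0.085},{"travel":[0,0,0.055],"dr":[0,0,0],"fingers":0.085},{"travel":[0.01,0.01,0.055],"dr":[0,0,0],"fingers":0.085},{"travel":[0.01,0.01,0.055],"dr":[0,0,0],"fingers":0.085},{"travel":[0.01,0.01,0.055],"dr":[0,0,0],"fingers":0.085},{"travel":[0.01,0.01,0.04],"dr":[0,0,0],"fingers":0.085},{"travel":[0,0,0],"dr":[0,0,0],"fingers":0.085},{"travel":[0,0,0],"dr":[0,0,0],"fingers":0.085},{"travel":[0,0,0],"dr":[0,0,0],"fingers":0.085}]';python3 - <<'E'
from h import *
snap('wrist','w6'); print(r.state()['joint_positions'])
im,i=load('w6');cv2.imwrite('pics/w6b.png',cv2.resize(im,(800,600))[:,:,::-1])
E
```

```text
time_s: 12.32
position: [0.44, -0.0406, 0.3591]
tool_rot: [0.028, 1.0, 0.0, -0.001]
ft_force: [0.3, -0.1, -0.9]
gripper_width: 0.996
grasp_force: 0.0
[-1.49690477e-01 -4.01544453e-01  1.72287614e+00 -2.68990318e-05
  1.82161459e+00 -1.66434238e+00]
```

View pics/w6b.png

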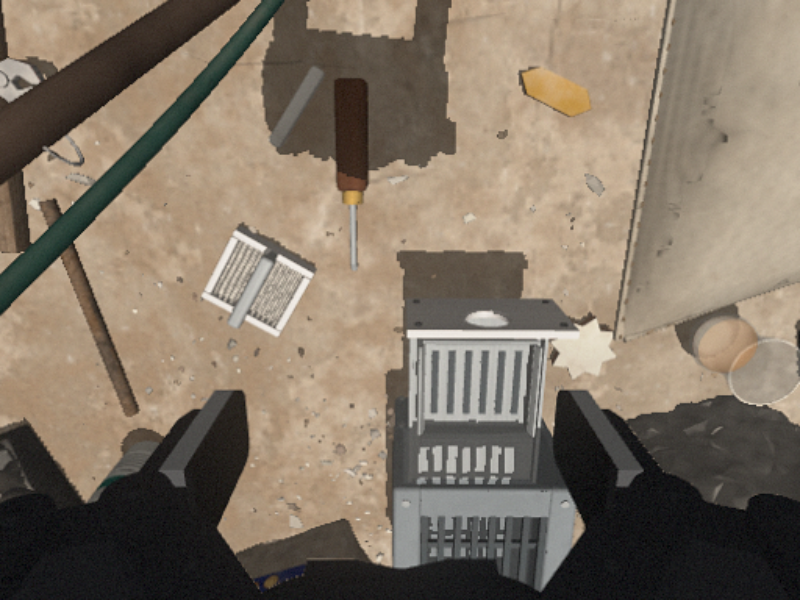

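Wrist view: hook lies flat (350,135); hole (487,318), front top edge about y=331, seat slots (425-532, 345-420); filter corners (240,230),(315,273),(279,335),(203,295), bar (268,255)-(236,323).

Run:
```python
from h import *
im,i=load('w6'); hsv=cv2.cvtColor(im,cv2.COLOR_RGB2HSV); g=cv2.cvtColor(im,cv2.COLOR_RGB2GRAY)
def p(l,z): return plane(i,np.array(l)*.64,z)
print('hole',p([(487,318)],.119).round(4))
# front top white strip mask
m=((g>185)).astype(np.uint8)
s=m.copy(); s[:205]=0; s[222:]=0; s[:,:255]=0; s[:,375:]=0
ys,xs=np.nonzero(s)
for c in range(262,350,12):
    q=ys[xs==c]; print(c,q.min() if len(q) else None,q.max() if len(q) else None,end='; ')
print()
# hole contour: bright ellipse
h=(g>140).astype(np.uint8); h[:194]=0;h[212:]=0;h[:,:285]=0;h[:,340:]=0
n,l,st,ce=cv2.connectedComponentsWithStats(h);print(st.tolist(),ce.round(1).tolist())
# filter
hs=((hsv[...,1]<45)&(g>95)).astype(np.uint8); f=np.zeros_like(hs); f[140:222,122:210]=hs[140:222,122:210]
f=cv2.morphologyEx(f,cv2.MORPH_OPEN,np.ones((3,3)));f=cv2.morphologyEx(f,cv2.MORPH_CLOSE,np.ones((7,7)))
c=max(cv2.findContours(f,cv2.RETR_EXTERNAL,cv2.CHAIN_APPROX_NONE)[0],key=cv2.contourArea)
b=cv2.minAreaRect(c);bp=cv2.boxPoints(b);print(b,(bp/.64).round().tolist());P=plane(i,bp,.02);print(P.round(4).tolist(),P.mean(0))
H=p([(240,230),(315,273),(279,335),(203,295)],.02);print('hand',H.round(4).tolist(),H.mean(0).round(4))
B=p([(268,255),(236,323)],.046);print('bar',B.round(4).tolist(),B.mean(0).round(4),np.degrees(np.arctan2(*(B[1]-B[0])[1::-1])))
a=H[2]-H[1]; a2=H[3]-H[0]; print([np.degrees(np.arctan2(v[1],v[0])).round(1) for v in (a,a2,H[1]-H[0],H[2]-H[3])],[np.linalg.norm(v).round(4) for v in (a,a2,H[1]-H[0],H[2]-H[3])])
print('box front top',p([(394,488),(577,488)],.153).round(4).tolist())
print('seat slots z.077',p([(425,345),(532,345),(532,420),(425,420)],.077).round(4).tolist())
print('tile star',p([(584,349)],.012).round(4))
# last picture: zoom of seat + filter
A=cv2.resize(im[185:320,245:385],None,fx=2.85,fy=2.85,interpolation=cv2.INTER_CUBIC);C=cv2.resize(im[135:230,120:215],None,fx=4,fy=4,interpolation=cv2.INTER_CUBIC)
o=np.zeros((390,790,3),np.uint8);o[:A.shape[0],:A.shape[1]]=A[:390];o[:380,405:785]=C;cv2.imwrite('pics/c6.png',o[:,:,::-1])
```

```text
hole [[0.5035 0.0191 0.119 ]]
262 211 215; 274 211 221; 286 211 215; 298 212 215; 310 205 215; 322 206 221; 334 212 216; 346 212 216; 
[[0, 0, 512, 384, 196348], [298, 199, 27, 10, 205], [285, 211, 55, 1, 55]] [[255.4, 191.5], [310.9, 203.8], [312.0, 211.0]]
((161.95550537109375, 184.41246032714844), (58.28661346435547, 55.78083419799805), 29.357755661010742) [[192.0, 304.0], [235.0, 228.0], [314.0, 272.0], [271.0, 348.0]]
[[0.5118, -0.2392, 0.02], [0.4433, -0.1889, 0.02], [0.4881, -0.1231, 0.02], [0.5608, -0.1717, 0.02]] [ 0.50099541 -0.18071694  0.02      ]
hand [[0.4454, -0.1846, 0.02], [0.4887, -0.1223, 0.02], [0.5474, -0.1627, 0.02], [0.5039, -0.2276, 0.02]] [ 0.4964 -0.1743  0.02  ]
bar [[0.4636, -0.1558, 0.046], [0.5236, -0.1923, 0.046]] [ 0.4936 -0.174   0.046 ] -31.287116730867822
[np.float64(-34.5), np.float64(-36.4), np.float64(55.2), np.float64(56.1)] [np.float64(0.0713), np.float64(0.0725), np.float64(0.0758), np.float64(0.0781)]
box front top [[0.622, -0.0564, 0.153], [0.6292, 0.0796, 0.153]]
seat slots z.077 [[0.5408, -0.0265, 0.077], [0.5458, 0.0628, 0.077], [0.6171, 0.064, 0.077], [0.612, -0.0295, 0.077]]
tile star [[0.5818 0.1288 0.012 ]]
```

```bash
python3 -m pendant '[{"travel":[0.011,-0.027,-0.04],"dr":[0,0,-0.134],"fingers":0.06},{"travel":[0.011,-0.027,-0.04],"dr":[0,0,-0.134],"fingers":0.045},{"travel":[0.011,-0.027,-0.04],"dr":[0,0,-0.134],"fingers":0.045},{"travel":[0.011,-0.027,-0.04],"dr":[0,0,-0.135],"fingers":0.045},{"travel":[0.011,-0.026,-0.04],"dr":[0,0,0],"fingers":0.045},{"travel":[0,0,-0.04],"dr":[0,0,0],"fingers":0.045},{"travel":[0,0,0],"dr":[0,0,0],"fingers":0.045},{"travel":[0,0,0],"dr":[0,0,0],"fingers":0.045}]'
python3 - <<'E'
from h import *
im,i=load('w6'); g=cv2.cvtColor(im,cv2.COLOR_RGB2GRAY)
print('row211',plane(i,[(262,210.5),(346,211.5)],.144).round(4).tolist())
print(g[213,250:380].tolist()); print(g[206,250:380:1].tolist())
snap('wrist','w7'); w,i=load('w7'); hsv=cv2.cvtColor(w,cv2.COLOR_RGB2HSV)
print(i['xyz'],r.state()['position'])
P=np.array([.495,-.1745]);c,s=np.cos(np.radians(-34)),np.sin(np.radians(-34));M=np.array([[c,-s],[s,c]])
for q,z in (((37,40),20),((37,-40),20),((-37,40),20),((-37,-40),20),((-30,0),46),((30,0),46)):
    print(q,proj(i,[[*(P+M@np.array(q)/1000),z/1000]])[0].round(1))
cv2.imwrite('pics/w7b.png',cv2.resize(w,(800,600))[:,:,::-1])
E
```

```text
time_s: 13.38
position: [0.4957, -0.1745, 0.1219]
tool_rot: [0.292, 0.956, -0.0, 0.001]
ft_force: [0.1, -0.2, 0.6]
gripper_width: 0.528
grasp_force: 0.0
row211 [[0.499, -0.0384, 0.144], [0.5052, 0.0523, 0.144]]
[155, 162, 161, 159, 150, 150, 156, 154, 77, 93, 163, 239, 234, 231, 233, 234, 231, 233, 232, 233, 232, 233, 231, 231, 231, 231, 232, 230, 232, 231, 231, 232, 228, 232, 231, 230, 231, 229, 232, 230, 230, 230, 230, 232, 231, 232, 232, 233, 232, 233, 231, 232, 232, 231, 233, 233, 231, 232, 231, 230, 232, 232, 231, 232, 232, 231, 232, 231, 233, 232, 232, 231, 231, 232, 233, 232, 231, 232, 232, 233, 232, 232, 231, 231, 233, 232, 231, 234, 234, 233, 233, 233, 233, 233, 233, 231, 232, 233, 234, 235, 234, 232, 232, 235, 234, 234, 236, 234, 235, 236, 235, 235, 233, 234, 235, 234, 234, 235, 232, 235, 234, 218, 216, 217, 216, 218, 219, 219, 222, 222]
[164, 162, 162, 160, 167, 170, 172, 162, 85, 88, 88, 97, 91, 95, 87, 83, 65, 60, 53, 72, 81, 94, 93, 91, 90, 92, 88, 93, 92, 92, 91, 91, 91, 90, 94, 92, 92, 91, 93, 92, 87, 90, 94, 91, 91, 85, 92, 95, 93, 128, 155, 184, 203, 197, 199, 198, 197, 194, 190, 194, 191, 195, 192, 195, 190, 188, 189, 190, 191, 192, 188, 190, 194, 185, 160, 116, 90, 91, 95, 95, 94, 95, 94, 95, 94, 95, 94, 93, 93, 94, 97, 91, 92, 95, 96, 93, 94, 96, 95, 92, 98, 93, 96, 94, 92, 91, 95, 96, 86, 72, 73, 76, 78, 96, 94, 92, 82, 96, 74, 72, 88, 81, 71, 66, 62, 83, 125, 191, 209, 223]
[0.4310715833228046, -0.13104978104607826, 0.24978627492844024] [ 0.49591226 -0.17450011  0.12235528]
(37, 40) [309.8 238.1]
(37, -40) [202.6 238.1]
(-37, 40) [315.1 139.5]
(-37, -40) [197.3 139.4]
(-30, 0) [256.1 158.2]
(30, 0) [256.1 246.1]
```

View pics/w7b.png

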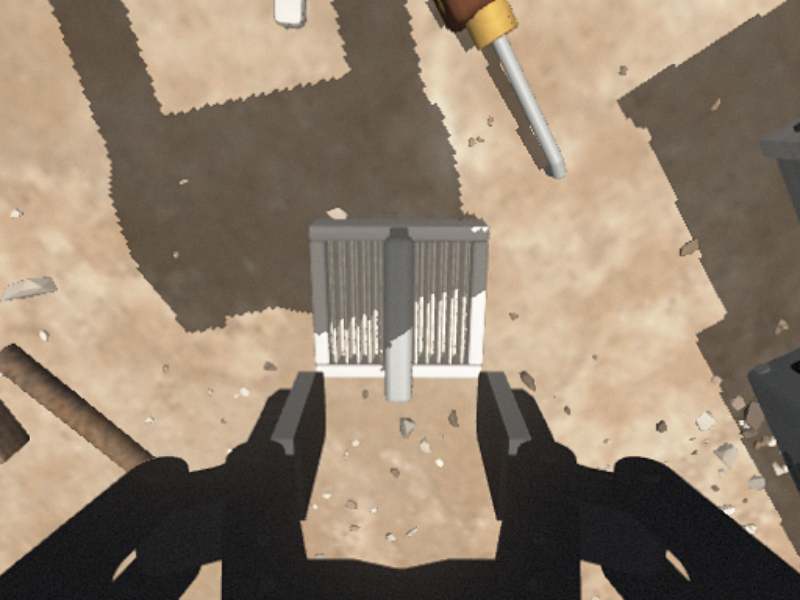

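Filter corners at (308,222),(489,222),(484,377),(315,377), matching the prediction within 2 mm, bar centred between the fingers. That was my last picture; go on by numbers. Descend, grip, lift a little.

```bash
python3 -m pendant '[{"travel":[0.001,-0.001,-0.04],"dr":[0,0,0],"fingers":0.045},{"travel":[0,0,-0.028],"dr":[0,0,0],"fingers":0.045},{"travel":[0,0,-0.014],"dr":[0,0,0],"fingers":0.045},{"travel":[0,0,0],"dr":[0,0,0],"fingers":0.02},{"travel":[0,0,0],"dr":[0,0,0],"fingers":0.0},{"travel":[0,0,0],"dr":[0,0,0],"fingers":0.0},{"travel":[0,0,0],"dr":[0,0,0],"fingers":0.0},{"travel":[0,0,0],"dr":[0,0,0],"fingers":0.0}]' 60
```

```text
time_s: 14.42
position: [0.4972, -0.1757, 0.0401]
tool_rot: [0.292, 0.956, -0.0, 0.001]
ft_force: [-0.9, 1.6, 7.1]
gripper_width: 0.122
grasp_force: 59.7
```

```bash
python3 -m pendant '[{"travel":[0,0,0.02],"dr":[0,0,0],"fingers":0.0},{"travel":[0,0,0.05],"dr":[0,0,0],"fingers":0.0},{"travel":[0,0,0.06],"dr":[0,0,0],"fingers":0.0},{"travel":[0,0,0.06],"dr":[0,0,0],"fingers":0.0},{"travel":[0.01,0.025,0],"dr":[0,0,0.1],"fingers":0.0},{"travel":[0.02,0.045,0],"dr":[0,0,0.13],"fingers":0.0},{"travel":[0.02,0.05,0],"dr":[0,0,0.13],"fingers":0.0},{"travel":[0.02,0.045,0],"dr":[0,0,0.1],"fingers":0.0},{"travel":[0.01,0.025,0],"dr":[0,0,0.079],"fingers":0.0},{"travel":[0,0,0],"dr":[0,0,0],"fingers":0.0},{"travel":[0,0,0],"dr":[0,0,0],"fingers":0.0},{"travel":[0,0,0],"dr":[0,0,0],"fingers":0.0}]'
python3 - <<'E'
from h import *
s=r.state();print(s['position'],s['tool_rot']); snap('wrist','w8'); w,i=load('w8'); 
# predicted filter corner px for TCP-centred filter
p=s['position']; q=R.from_quat(s['tool_rot']).as_matrix(); y=q[:,1]; x=np.array([y[1],-y[0],0]); f=p+np.array([0,0,-.040+.020])
for a,b in ((-37,40),(-37,-40),(37,40)): print((a,b),proj(i,[f+x*a/1000+y*b/1000])[0].round(1))
g=cv2.cvtColor(w,cv2.COLOR_RGB2GRAY)
u=proj(i,[f-x*.037])[0].astype(int); print(u); print('col scan',g[u[1]-25:u[1]+25,u[0]+40].tolist()); print('row scan',g[u[1]+8,150:360:2].tolist())
E
```

```text
time_s: 15.92
position: [0.5761, 0.0138, 0.2289]
tool_rot: [0.028, 1.0, -0.0, 0.0]
ft_force: [0.1, -0.2, -2.1]
gripper_width: 0.127
grasp_force: 59.0
[0.57610037 0.01382697 0.22887424] [ 2.76608963e-02  9.99617332e-01 -4.87469430e-05  2.50365810e-04]
(-37, 40) [346.2 172.7]
(-37, -40) [168.8 172.8]
(37, 40) [335.  311.1]
[257 172]
col scan [96, 93, 82, 79, 81, 77, 71, 113, 137, 142, 137, 140, 140, 109, 103, 110, 114, 111, 112, 107, 107, 111, 107, 108, 110, 112, 107, 121, 140, 139, 140, 140, 142, 140, 137, 134, 136, 136, 131, 133, 125, 133, 139, 140, 144, 144, 143, 144, 147, 154]
row scan [208, 202, 206, 208, 216, 211, 206, 208, 207, 207, 149, 139, 140, 143, 142, 135, 140, 140, 144, 140, 141, 141, 139, 143, 142, 138, 137, 135, 138, 140, 139, 140, 139, 139, 137, 138, 138, 142, 140, 137, 137, 137, 137, 139, 139, 137, 139, 137, 140, 80, 88, 87, 88, 89, 90, 90, 87, 82, 140, 137, 139, 139, 141, 137, 137, 137, 137, 139, 140, 139, 138, 136, 138, 137, 138, 138, 139, 137, 139, 141, 140, 137, 142, 140, 144, 139, 139, 141, 143, 144, 145, 143, 141, 139, 146, 142, 136, 185, 182, 184, 183, 189, 165, 246, 237]
```

```bash
python3 -m pendant '[{"travel":[0.0005,0.0007,-0.03],"dr":[0,0,0],"fingers":0.0},{"travel":[0,0,-0.03],"dr":[0,0,0],"fingers":0.0},{"travel":[0,0,-0.02],"dr":[0,0,0],"fingers":0.0},{"travel":[0,0,-0.01],"dr":[0,0,0],"fingers":0.0},{"travel":[0,0,-0.006],"dr":[0,0,0],"fingers":0.0},{"travel":[0,0,0],"dr":[0,0,0],"fingers":0.0}]'
```

```text
time_s: 16.73
position: [0.577, 0.0153, 0.1326]
tool_rot: [0.027, 1.0, -0.0, 0.0]
ft_force: [0.2, 0.7, -2.1]
gripper_width: 0.125
grasp_force: 58.9
```

```bash
python3 -m pendant '[{"travel":[0,0,-0.005],"dr":[0,0,0],"fingers":0.0},{"travel":[0,0,-0.005],"dr":[0,0,0],"fingers":0.0},{"travel":[0,0,0],"dr":[0,0,0],"fingers":0.0}]'
```

```text
time_s: 17.1
position: [0.5766, 0.0153, 0.1219]
tool_rot: [0.027, 1.0, -0.0, -0.0]
ft_force: [-0.8, -0.6, -2.2]
gripper_width: 0.123
grasp_force: 59.0
```

```bash
python3 -m pendant '[{"travel":[0,0,-0.003],"dr":[0,0,0],"fingers":0.0},{"travel":[0,0,0],"dr":[0,0,0],"fingers":0.0}]';python3 -m pendant '[{"travel":[0,0,-0.002],"dr":[0,0,0],"fingers":0.0},{"travel":[0,0,0],"dr":[0,0,0],"fingers":0.0}]'
```

```text
time_s: 17.35
position: [0.5767, 0.0153, 0.1191]
tool_rot: [0.027, 1.0, -0.0, -0.0]
ft_force: [-0.3, -0.1, -1.7]
gripper_width: 0.127
grasp_force: 59.0
time_s: 17.6
position: [0.5768, 0.0153, 0.1172]
tool_rot: [0.027, 1.0, -0.0, -0.0]
ft_force: [0.6, -0.1, -2.1]
gripper_width: 0.125
grasp_force: 59.0
```

```bash
python3 -m pendant '[{"travel":[0,0,-0.0015],"dr":[0,0,0],"fingers":0.0},{"travel":[0,0,0],"dr":[0,0,0],"fingers":0.0}]';python3 -m pendant '[{"travel":[0,0,-0.0015],"dr":[0,0,0],"fingers":0.0},{"travel":[0,0,0],"dr":[0,0,0],"fingers":0.0}]'
```

```text
time_s: 17.85
position: [0.5772, 0.0153, 0.1166]
tool_rot: [0.027, 1.0, 0.0, 0.001]
ft_force: [-1.2, -0.6, 5.4]
gripper_width: 0.12
grasp_force: 59.8
time_s: 18.1
position: [0.5779, 0.0152, 0.1165]
tool_rot: [0.027, 1.0, -0.0, 0.002]
ft_force: [-0.5, -1.3, 15.8]
gripper_width: 0.13
grasp_force: 61.3
```

Filter is down on the floor (16 N press). Release, retreat and check.

```bash
python3 -m pendant '[{"travel":[0,0,0.002],"dr":[0,0,0],"fingers":0.0},{"travel":[0,0,0],"dr":[0,0,0],"fingers":0.02},{"travel":[0,0,0],"dr":[0,0,0],"fingers":0.04},{"travel":[0,0,0],"dr":[0,0,0],"fingers":0.04},{"travel":[0,0,0.03],"dr":[0,0,0],"fingers":0.04},{"travel":[0,0,0.055],"dr":[0,0,0],"fingers":0.05},{"travel":[-0.03,0.002,0.055],"dr":[0,0,0],"fingers":0.05},{"travel":[-0.05,0.003,0.055],"dr":[0,0,0],"fingers":0.05},{"travel":[-0.03,0.002,0.03],"dr":[0,0,0],"fingers":0.05},{"travel":[-0.027,0.0005,0.0],"dr":[0,0,0],"fingers":0.05},{"travel":[0,0,0],"dr":[0,0,0],"fingers":0.05},{"travel":[0,0,0],"dr":[0,0,0],"fingers":0.05}]'
python3 - <<'E'
from h import *
snap('wrist','w9'); w,i=load('w9'); print(r.state()['position'])
g=cv2.cvtColor(w,cv2.COLOR_RGB2GRAY); hsv=cv2.cvtColor(w,cv2.COLOR_RGB2HSV)
c=np.array([.5775,.0145,.077]); X=np.array([.9984,-.056,0]);Y=np.array([.056,.9984,0])
def pt(a,b,z): return proj(i,[c+X*a/1000+Y*b/1000+[0,0,z/1000]])[0]
for a,b,z in ((-37,-40,20),(-37,40,20),(37,-40,20),(37,40,20),(-37,0,46),(37,0,46),(-69,0,67)): print((a,b,z),pt(a,b,z).round(1))
u=pt(-37,-20,20).round().astype(int); print('col',u,g[u[1]-20:u[1]+90,u[0]].tolist())
v=pt(-20,0,20).round().astype(int); 
print('row',v[1],g[v[1],v[0]-80:v[0]+80].tolist(),v[0]-80)
v=pt(30,0,20).round().astype(int); 
print('row',v[1],g[v[1],v[0]-80:v[0]+80].tolist(),v[0]-80)
E
```

```text
time_s: 19.6
position: [0.4482, 0.0223, 0.3321]
tool_rot: [0.027, 1.0, 0.0, -0.0]
ft_force: [-0.1, 0.2, 0.5]
gripper_width: 0.585
grasp_force: 0.0
[0.44831022 0.02227239 0.33190448]
(-37, -40, 20) [222.2 230.7]
(-37, 40, 20) [290.6 230.8]
(37, -40, 20) [223.9 285.5]
(37, 40, 20) [288.7 285.6]
(-37, 0, 46) [256.3 240.9]
(37, 0, 46) [256.2 298.6]
(-69, 0, 67) [256.4 221.8]
col [239 231] [97, 96, 95, 95, 92, 93, 152, 230, 238, 235, 237, 241, 169, 171, 179, 124, 95, 95, 94, 142, 228, 244, 240, 241, 206, 169, 162, 166, 163, 164, 185, 194, 192, 190, 189, 189, 191, 193, 195, 193, 187, 175, 177, 172, 173, 197, 211, 213, 210, 211, 216, 217, 218, 210, 209, 216, 215, 206, 202, 228, 239, 240, 240, 245, 184, 90, 89, 94, 90, 179, 237, 242, 238, 202, 110, 82, 90, 92, 93, 97, 94, 99, 97, 96, 93, 96, 90, 96, 94, 96, 94, 95, 108, 135, 132, 135, 132, 134, 121, 95, 93, 98, 98, 96, 92, 85, 75, 78, 74, 85]
row 244 [181, 184, 185, 182, 182, 177, 134, 79, 82, 87, 82, 84, 84, 78, 85, 83, 86, 79, 49, 40, 43, 44, 46, 40, 35, 84, 155, 165, 110, 82, 84, 86, 87, 81, 131, 206, 184, 137, 162, 164, 177, 162, 129, 13
[... 604 characters left out ...]
 35, 35, 35, 32, 36, 36, 36, 29, 36, 24, 33, 29, 30, 36, 33, 33, 36, 39, 120, 183, 155, 69, 68, 73, 75, 77, 78, 85, 131, 159, 123, 76, 129, 189, 180, 132, 147, 149, 83, 70, 144, 236, 234, 234, 232, 234, 236, 236, 236, 235, 235, 238, 238, 237, 239, 237, 237, 238, 237, 238, 235, 225, 239, 238, 238, 239, 235, 191, 133, 148, 197, 194, 195, 198, 200, 198, 178, 162, 215, 241, 238, 239, 238, 240, 237, 240, 241, 239, 237, 239, 238, 239, 239, 239, 240, 237, 227, 241, 238, 225, 238, 236, 234, 239, 217, 65, 75, 86, 139, 119, 130, 165, 179, 79, 86, 126, 162, 130, 74, 86, 82, 75, 67, 71, 121, 194, 180, 79, 34, 32, 31, 36, 35, 37, 41, 31, 32, 40, 32, 32, 32, 36, 36, 32, 31, 34, 32, 38, 31, 62, 85, 80] 176
```

Filter edges match a flat seat to within a pixel. Now lower in front of the tray with fingers straddling the hole and push.

```bash
python3 -m pendant '[{"travel":[0,0,-0.055],"dr":[0,0,0],"fingers":0.05},{"travel":[0,0,-0.055],"dr":[0,0,0],"fingers":0.05},{"travel":[0,0,-0.055],"dr":[0,0,0],"fingers":0.05},{"travel":[0,0,-0.045],"dr":[0,0,0],"fingers":0.05},{"travel":[0,0,-0.01],"dr":[0,0,0],"fingers":0.05},{"travel":[0.012,-0.0007,0],"dr":[0,0,0],"fingers":0.05},{"travel":[0.012,-0.0007,0],"dr":[0,0,0],"fingers":0.05},{"travel":[0.008,-0.0005,0],"dr":[0,0,0],"fingers":0.05},{"travel":[0.008,-0.0005,0],"dr":[0,0,0],"fingers":0.05},{"travel":[0.008,-0.0005,0],"dr":[0,0,0],"fingers":0.05},{"travel":[0.008,-0.0005,0],"dr":[0,0,0],"fingers":0.05}]'
```

```text
time_s: 21.02
position: [0.5043, 0.0189, 0.1125]
tool_rot: [0.027, 1.0, 0.0, -0.0]
ft_force: [-2.0, 0.7, 2.8]
gripper_width: 0.584
grasp_force: 0.0
```

```bash
python3 -m pendant '[{"travel":[0.01,-0.0006,0],"dr":[0,0,0],"fingers":0.05},{"travel":[0.01,-0.0006,0],"dr":[0,0,0],"fingers":0.05},{"travel":[0.01,-0.0006,0],"dr":[0,0,0],"fingers":0.05},{"travel":[0.01,-0.0006,0],"dr":[0,0,0],"fingers":0.05},{"travel":[0.01,-0.0006,0],"dr":[0,0,0],"fingers":0.05},{"travel":[0.01,-0.0006,0],"dr":[0,0,0],"fingers":0.05},{"travel":[0.01,-0.0006,0],"dr":[0,0,0],"fingers":0.05},{"travel":[0.01,-0.0006,0],"dr":[0,0,0],"fingers":0.05},{"travel":[0.01,-0.0006,0],"dr":[0,0,0],"fingers":0.05},{"travel":[0.005,-0.0003,0],"dr":[0,0,0],"fingers":0.05}]';python3 -m pendant '[{"travel":[0.003,-0.0002,0],"dr":[0,0,0],"fingers":0.05},{"travel":[0.003,-0.0002,0],"dr":[0,0,0],"fingers":0.05}]'
```

```text
time_s: 22.28
position: [0.5995, 0.0131, 0.1123]
tool_rot: [0.027, 1.0, -0.0, 0.0]
ft_force: [-3.8, -0.1, 2.8]
gripper_width: 0.58
grasp_force: 0.0
time_s: 22.52
position: [0.605, 0.0128, 0.1123]
tool_rot: [0.027, 1.0, -0.0, -0.0]
ft_force: [-3.3, 0.5, 1.7]
gripper_width: 0.586
grasp_force: 0.0
```

```bash
python3 -m pendant '[{"travel":[0.003,-0.0002,0],"dr":[0,0,0],"fingers":0.05},{"travel":[0.003,-0.0002,0],"dr":[0,0,0],"fingers":0.05}]';python3 -m pendant '[{"travel":[0.002,-0.0001,0],"dr":[0,0,0],"fingers":0.05},{"travel":[0.001,-0.0001,0],"dr":[0,0,0],"fingers":0.05}]'
```

```text
time_s: 22.78
position: [0.611, 0.0125, 0.1123]
tool_rot: [0.027, 1.0, 0.0, -0.0]
ft_force: [-2.7, 0.8, 2.2]
gripper_width: 0.582
grasp_force: 0.0
time_s: 23.02
position: [0.6131, 0.0123, 0.1123]
tool_rot: [0.027, 1.0, 0.0, -0.001]
ft_force: [-20.9, 2.7, 10.0]
gripper_width: 0.587
grasp_force: 0.0
```

```bash
python3 -m pendant '[{"travel":[0.001,0,0],"dr":[0,0,0],"fingers":0.05}]'; python3 -m pendant '[{"travel":[-0.01,0.0006,0],"dr":[0,0,0],"fingers":0.05},{"travel":[-0.03,0.002,0],"dr":[0,0,0],"fingers":0.05},{"travel":[-0.04,0.002,0.02],"dr":[0,0,0],"fingers":0.05},{"travel":[-0.04,0.002,0.05],"dr":[0,0,0],"fingers":0.05},{"travel":[-0.02,-0.02,0.05],"dr":[0,0,0],"fingers":0.05},{"travel":[0.0,-0.02,0.05],"dr":[0,0,0],"fingers":0.05},{"travel":[0,-0.02,0.05],"dr":[0,0,0],"fingers":0.05},{"travel":[0,0,0],"dr":[0,0,0],"fingers":0.05},{"travel":[0,0,0],"dr":[0,0,0],"fingers":0.05}]'
python3 - <<'E'
from h import *
snap('wrist','wA'); w,i=load('wA'); snap('side','sA'); a,_=load('side0'); b,_=load('sA')
d=cv2.absdiff(a,b).max(2)
for n,(x0,y0,x1,y1) in dict(cross=(238,200,262,222),star=(228,226,262,244),glass=(208,222,246,290)).items(): print(n,(d[y0:y1,x0:x1]>40).mean().round(3))
w2,i2=load('w2')
def tiles(f):
    im,i=load(f);g=cv2.cvtColor(im,cv2.COLOR_RGB2GRAY);hs=cv2.cvtColor(im,cv2.COLOR_RGB2HSV)
    for n,P,z in (('star',[.5818,.129,.012],.012),('cross',[.58,.029,.012],.012)):
        u=proj(i,[P])[0].astype(int);m=np.zeros_like(g);k=26;s=(slice(u[1]-k,u[1]+k),slice(u[0]-k,u[0]+k));m[s]=(g[s]>205)
        N,l,st,ce=cv2.connectedComponentsWithStats(m);j=1+st[1:,4].argmax();print(f,n,plane(i,[ce[j]],z)[0].round(4),st[j])
tiles('w2');tiles('wA')
g=cv2.cvtColor(w,cv2.COLOR_RGB2GRAY)
# face vs box front: column through the front's top
for yv in (-.03,.03):
    u=proj(i,[[.6255+.05*(yv-.012),yv,.144]])[0].round().astype(int)
    print(u,g[u[1]-12:u[1]+20,u[0]].tolist(), plane(i,[[u[0],u[1]-1]],.144)[0].round(4))
E
```

```text
time_s: 23.15
position: [0.6131, 0.0123, 0.1122]
tool_rot: [0.027, 1.0, 0.0, -0.003]
ft_force: [-34.2, 3.4, 14.7]
gripper_width: 0.583
grasp_force: 0.0
time_s: 24.28
position: [0.4758, -0.0412, 0.3303]
tool_rot: [0.027, 1.0, 0.0, -0.0]
ft_force: [0.1, 0.0, -0.4]
gripper_width: 0.587
grasp_force: 0.0
cross 0.121
star 0.0
glass 0.0
w2 star [0.579  0.1288 0.012 ] [359 194  42  38 960]
w2 cross [0.5883 0.0334 0.012 ] [289 202  44  24 422]
wA star [0.5808 0.1282 0.012 ] [ 360  187   44   42 1100]
wA cross [0.5922 0.0329 0.012 ] [291 202  45  26 615]
[275 296] [94, 93, 87, 93, 92, 92, 86, 90, 95, 94, 91, 100, 109, 118, 96, 60, 63, 87, 120, 147, 155, 156, 152, 157, 156, 155, 156, 154, 155, 156, 152, 157] [ 0.6221 -0.0297  0.144 ]
[330 296] [25, 29, 30, 29, 26, 37, 30, 30, 18, 32, 26, 33, 28, 34, 34, 34, 25, 27, 31, 29, 24, 37, 28, 32, 29, 20, 30, 31, 29, 27, 30, 31] [0.6251 0.0295 0.144 ]
```

```bash
python3 -c "
from station import r
print(r.close_job())"
```

```text
the job is handed in; nothing more can be done
None
```

I handed the job in at about 24 s: the hook drew the tray right out and was laid on the bench, the filter was lowered flat into its seat, and the tray was pushed home to its stop; the star tile and glass were unmoved, and the cross tile read about 4 mm off on a rough reading affected by shadow, though nothing came within 60 mm of it after the hook was lifted.

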